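# Load a filter-tape roll onto the sampler's spindle

## Robot

A 7-joint arm with a two-finger parallel gripper is mounted at the origin on the work surface. World frame = base frame: x ahead of the robot, y to its left, z up, the work surface at z = 0. Lengths are in m, angles in rad, forces in N, time in s.
With the tool pointing down it reaches from about 0.425 to 0.875 m from the base axis. Payload 4.7 kg.
Tool frame: the origin (TCP) lies midway between the tips of the shut fingers; the grasp point (between the pads) lies 19 mm behind it; z points along the fingers, x is the direction in which the jaws open and shut, and the axes are right-handed (so a half turn about z gives the same grasp; the last joint's range is limited). The gripper opens to 85 mm and grips with 20 to 120 N. Pads are 22 mm wide; open, the fingers measure 114 mm over their backs; the gripper's body (76 mm by 85 mm) begins 54 mm behind the grasp point. The pads swing forward as they close: fully open they stand 13 mm farther back than shut.
Start: joints at [-1.332, 0.321, -0.07, 1.45, 0.023, 1.371, -0.057], TCP at [0.145, 0.634, 0.231] pointing down, gripper open.
Joint ranges: [-2.86, 2.86], [-0.3, 2.09], [-1.38, 1.24], [0.06, 2.45], [-1.56, 4.7], [0.09, 2.05], [-2.69, 2.69]. Speed limits (rad/s): [2.57, 2.57, 3.14, 3.14, 3.14, 3.14, 3.14].

## Interface

Orientations are given as a unit quaternion [w, x, y, z].
In Python, from bench import * gives the robot as it stands.
- The arm moves only by the shell command python3 -m crank 'ROWS' [FORCE]. ROWS is JSON, a list of rows, each a list of 5 numbers: the finger opening in mm, from 0 to 85.4, then the shift along the tool's x, y, z in mm, then the turn about the tool's z in rad. In form: [[fingers, dx, dy, dz, spin], ...]. A call has 1 to 10 rows; each row is the pose to reach, as a shift and turn from the pose commanded when the call began, along the tool's axes at that moment; what a row does not reach only later rows make up. A row lasts 1/8 s, in which the tool goes at most 62.5 mm and 10.7 degrees, less where a joint would pass 70% of its speed; a pose out of reach is approached as far as the arm can. A call with a gripper value outside its range is refused whole. The fingers move at their own pace and stop on an object; FORCE is the grip in N (left out, the last holds). Time passes only in rows, so rows that repeat a pose let the fingers close. It gives the time, the measured TCP pose, the force and the opening at its end, in the units of the state.
- read_state(): the state, without advancing time (a new reading comes with each control period).
- camera(name): name is "scene" or "top"; returns a dict with "image" (400x640x3 uint8, red, green, blue), "range_z" (400x640 float32, m along the optical axis (not along the pixel's ray), 0 where there is no reading), "camera_matrix" (3x3 intrinsics, pixels), "k1" (the pictures are not rectified: a ray, as slopes to the right and down, at radius r is drawn at 1 + k1 r^2 times it, then the intrinsics apply), "origin" and "rotation" of the camera in the world. Camera axes: x right, y down, z forward; pixel columns grow to the right and rows downward; lengths in m; the calibration is good to about 2 mm. A picture is of the moment at which its call begins.
- close_job(): hands the job in, once; it reports no verdict.
The state is a dict: "t": time; "joints": joint angles; "joint_velocities": joint speeds; "tau": joint torques, N m; "eef_pos": TCP position; "tool_rot": TCP orientation; "ft_force": force on the tool from outside, world axes, zero at the start; "wrist_torque": the same for the moment, N m; "grip_width": finger opening in m.
Only numpy, scipy, OpenCV 4.12 (cv2) and the standard library are available. Lean on these libraries where they do the work, as an engineer would, in place of code of your own. Each camera call takes 0.05 s, during which the arm holds its last target.

## Task

Load the bench sampler with a fresh roll of filter tape: swing the red-knobbed hold-down bar of the storage cradle up and back, slide the roll out forwards from under the cradle's side lips, and lower it (do not drop it) over the bare upright spindle, collar up, until it sits flat and fully down on the black platter, then let go. Leave the bottle, the beaker and the screwdriver where they are.

Things in the scene. Friction and masses are not known exactly. Their poses are not given: they have to be found in the camera images.
- cradle: Fixed storage cradle: aluminium base 210 (x) x 104 (y) x 12 mm, blue fittings. Origin: centre of the base's underside, on the bench, below the stored roll (at most 5 mm off). Own -x is the open front, near the robot; +x the back, with the bar's hinge and, at x = 48 mm, a low stop. The base reaches to x = -105 mm.
- lips (a point): Midway between the two blue side lips, at the height of their undersides, 9 mm over the base's top. Lips: along the cradle's x 25 mm either way of here, inner edges at y = +-34 mm, 6 mm thick. They overhang the roll's flange with 5 mm of upward play: the roll cannot be lifted until slid at least 46 mm to the cradle's -x, along the base. Side play 4 mm each way.
- bar (a joint): Stiff hinge of the steel hold-down bar, rad: 0 = down, level, 4 mm over the roll's collar; grows as the knob end rises, up and over to the cradle's +x; 1.57 upright, 2.0 stop. Stays where left (friction 0.2 N m, bar 120 g). Bar 14 mm wide, 10 mm thick, starts at 0 to 0.12; a tab 121 mm from the hinge hangs 30 mm below the bar's middle, in front of the collar.
- bar_hinge (a point): Point on the hinge axis of the bar, at x = +85 mm, y = 0, 87 mm above the bench in the cradle's frame; the hinge axis is the cradle's y.
- bar_knob (a point): Centre of the red knob at the free end of the bar: a cylinder of 24 mm diameter and 36 mm long, lying along the cradle's y, 165 mm from the hinge. It can be pinched from above on its two flat end faces (along the cradle's y) and turns between the fingers as the bar swings.
- roll_mid (a point): Centre (half-way up, on the axis) of the loose upright tape roll, 66 mm tall, about 220 g. From its underside: orange flange 80 mm across, 4 mm thick; white paper 60 mm across up to 34 mm; orange grip collar 32 mm across from 34 to 66 mm (1 to 33 mm over this centre), to be gripped from above. Bore of 20 mm right through. Starts with its underside on the cradle's base, 12 mm over the bench.
- spindle_foot (a point): Foot of the bare steel spindle, on its axis, at the top face of the black platter (68 mm across) on the sampler, 61 mm over the bench. Spindle fixed, vertical, 14 mm diameter, 74 mm tall, its last 12 mm tapering to 4 mm. When home, the roll's underside lies on the platter, its centre 33 mm above this point, the spindle's tip 8 mm out of the collar.
- sampler: Fixed white bench sampler, deck 190 (x) x 200 (y) mm, 55 mm high. Origin: centre of its underside. The spindle stands at x = -35, y = 0 mm. Behind it: a black optical head (x 37 to 87, y 17 to 87, up to 115 mm over the bench), a guide pin (x 78, y 0, up to 81 mm) and a filled take-up reel (x 58, y -55, 56 mm across, up to 93 mm).
- reagent_mid (a point): Centre of a loose amber bottle, 48 mm diameter, 100 mm tall; leave it alone.
- beaker_mid (a point): Centre of a loose glass beaker, 54 mm diameter, 65 mm tall; leave it alone.
- driver_grip (a point): Handle of a loose screwdriver with blue handle lying on the bench, 170 mm long; leave it alone.
There are look-alikes about, which are no part of the job. What is meant by the cradle is not purple, and is the larger of those in its own colour.

How it is judged:
On the way, in this order (a step that is already met when the one before it is completed fails the run):
1. the hold-down bar has been swung up and back, at least 1.2 rad (value of joint bar above 1.2 rad), for 0.2 s.
2. the roll has been slid out forwards, more than 45 mm along the cradle (x of roll_mid in the frame of cradle below -0.045 m), for 0.05 s.
At the end, for the whole second after the job is handed in: The roll is on the spindle, flange down: its axis within 6 mm of the spindle's, its underside within 3 mm of the platter, upright within 0.08 rad (flange down, not upside down), released and at rest (through the second after the end) (horizontal distance between roll_mid and spindle_foot below 0.006 m and z of roll_mid in the frame of spindle_foot between 0.029 and 0.036 m and angle between roll_mid's own z axis and vertical below 0.08 rad and linear speed of roll below 0.02 m/s); the robot touches nothing.
It fails at once if the roll is dropped onto the platter (moves faster than 0.5 m/s over the spindle) (horizontal distance between roll_mid and spindle_foot below 0.012 m and z of roll_mid in the frame of spindle_foot between 0 and 0.11 m and linear speed of roll above 0.5 m/s).
It fails at once if the bottle, the beaker or the screwdriver is moved more than 30 mm (distance of any of reagent_mid, beaker_mid, driver_grip from where it was at the start of the episode above 0.03 m).
It also fails if it takes over 61 s, if anything falls off the work surface, if the arm or the gripper's body presses on something with over 40 N, if the wrist force passes 120 N, or if a joint passes its speed limit or range.

## Working session

There is one attempt and no reset: what is moved stays moved. The work goes in short steps, Python scripts to look and compute and a shell command to move; the robot and the scene stay as the last step left them, time stands still between calls to the robot, and variables do not carry over. Pictures are saved under pics/ and viewed, and the job is handed in when it is done.

```bash
mkdir -p pics; ls; cat > h.py <<'E'
from bench import *
import numpy as np, cv2
def save(n,im): cv2.imwrite('pics/'+n+'.png', im[:,:,::-1])
def cam(n):
    c=camera(n); return c
def world(c,u,v,z=None,plane=None):
    K=np.array(c["camera_matrix"]);k1=c["k1"]
    xd=(u-K[0,2])/K[0,0]; yd=(v-K[1,2])/K[1,1]
    x,y=xd,yd
    for _ in range(20):
        s=1+k1*(x*x+y*y); x,y=xd/s,yd/s
    d=np.array([x,y,1.0]); R=np.array(c["rotation"]);o=np.array(c["origin"])
    if R.shape!=(3,3):
        from scipy.spatial.transform import Rotation as Ro
        R=Ro.from_quat(np.roll(R,-1)).as_matrix()
    if z is not None: return o+R@(d*z)
    w=R@d
    return o+w*(plane-o[2])/w[2]
def at(c,u,v):
    return world(c,u,v,z=float(c["range_z"][int(round(v)),int(round(u))]))
E
python3 - <<'E'
from h import *
s=read_state(); print(s)
for n in("scene","top"):
    c=cam(n); save(n+'0',c["image"]); np.save(n+'0.npy',c,allow_pickle=True)
    print(n,c["camera_matrix"],c["k1"],c["origin"],c["rotation"])
E
```

```text
pics
{'t': 0.0, 'joints': array([-1.33189792,  0.32184604, -0.07010392,  1.45164621,  0.02261407,
        1.37079868, -0.0569013 ]), 'joint_velocities': array([ 0.00067829, -0.00086056,  0.00158958, -0.00118773, -0.00136432,
       -0.00044916, -0.00084872]), 'tau': array([-1.72633399e-04, -4.93597305e+01, -3.82105261e-01, -3.14340341e+01,
        1.30778155e-02,  1.12952772e-02, -1.08657753e-05]), 'eef_pos': array([0.14481508, 0.63312345, 0.23022314]), 'tool_rot': array([ 6.35494289e-04,  7.81939997e-01,  6.23352972e-01, -7.13374001e-04]), 'ft_force': array([-0.66639357, -0.47899017,  0.52328001]), 'wrist_torque': array([-0.01935797, -0.01442753,  0.01686952]), 'grip_width': 0.08544097830470139}
scene [[437.37277495   0.         320.8162875 ]
 [  0.         437.37277495 199.23171897]
 [  0.           0.           1.        ]] -0.07310060605791441 [ 0.8516021  -0.50989373  0.92391208] [-0.26813925  0.90958112  0.30556971 -0.08596907]
top [[503.07055981   0.         320.67967574]
 [  0.         503.07055981 207.76098885]
 [  0.           0.           1.        ]] -0.12139290159635652 [ 0.3805107  -0.07631192  1.315523  ] [ 0.04277862 -0.70277637  0.70931206 -0.03393769]
```

View pics/scene0.png

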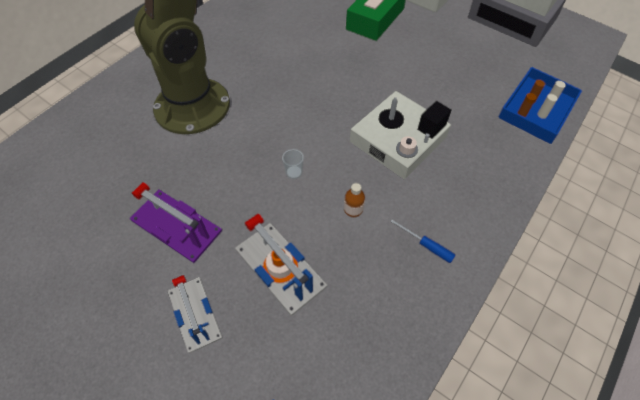

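View pics/top0.png

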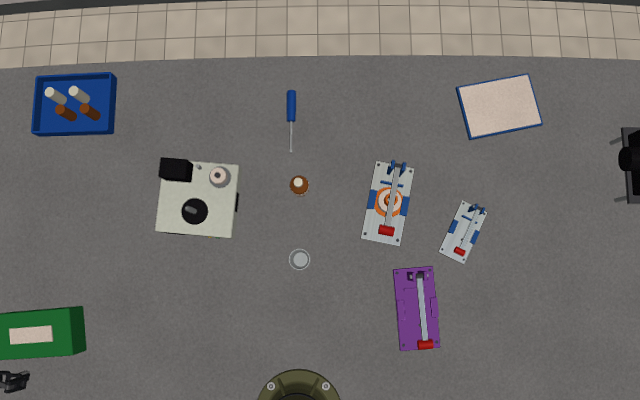

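Candidates for the cradle (top view): purple at (416,308), excluded by colour; small grey/blue at (463,232); large grey/blue with the orange roll at (388,203), my choice. For the spindle: platter at (194,211), versus the take-up reel at (220,175) and the guide pin. I'll check this in a close crop.

```bash
python3 - <<'E'
from h import *
a=np.load('top0.npy',allow_pickle=True).item()
im=a["image"]
A=cv2.resize(im[150:255,340:500],None,fx=5,fy=5,interpolation=cv2.INTER_CUBIC)
save('crop_cr',A)
B=cv2.resize(im[145:250,145:250],None,fx=5,fy=5,interpolation=cv2.INTER_CUBIC)
save('crop_sa',B)
E
```

```text
(no output)
```

View pics/crop_cr.png

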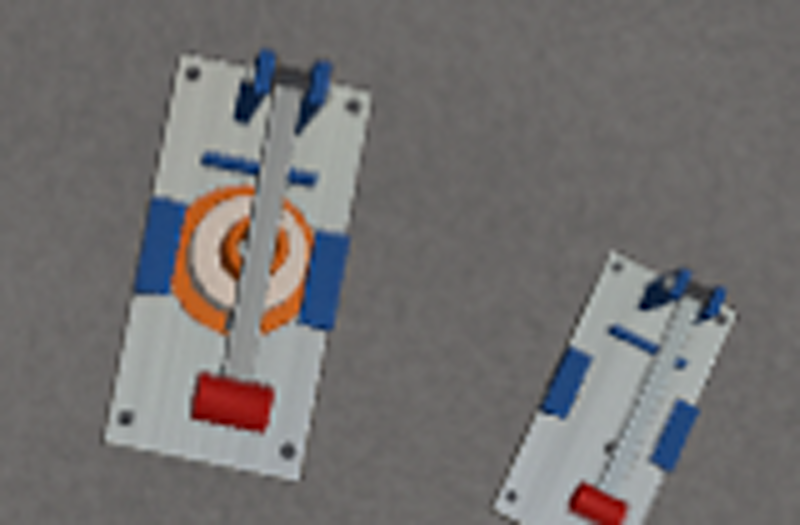

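View pics/crop_sa.png

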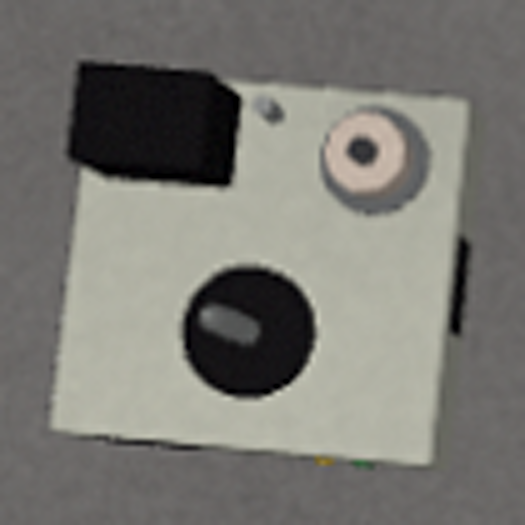

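The crop shows the large grey/blue cradle with the roll (centre around crop (248,255)) and its red knob at crop (232,402). The second crop shows the platter at crop (249,331) with the spindle leaning up and left by perspective. Now measuring.

```bash
cat > meas.py <<'E'
from h import *
E
python3 - <<'E'
from h import *
a=np.load('top0.npy',allow_pickle=True).item(); s=np.load('scene0.npy',allow_pickle=True).item()
def pc(u,v): return (u/5+340-.4, v/5+150-.4)
# cradle corners
P=[world(a,*pc(*q),plane=.012) for q in [(180,55),(370,92),(300,480),(105,442)]]
P=np.array(P);print(P.round(4)); print('len',np.linalg.norm(P[0]-P[3]),np.linalg.norm(P[1]-P[2]),np.linalg.norm(P[0]-P[1]),np.linalg.norm(P[2]-P[3]))
c=P.mean(0); ax=(P[0]+P[1]-P[2]-P[3]); print('centre',c,'yaw',np.arctan2(ax[1],ax[0]))
yaw=np.arctan2(ax[1],ax[0]); ex=np.array([np.cos(yaw),np.sin(yaw)])
print('knob exp level', c[:2]+ex*(.085-.165))
for n,cm in(('top',a),('scene',s)):
    im=cm["image"]; h=cv2.cvtColor(im,cv2.COLOR_RGB2HSV)
    red=(((h[...,0]<5)|(h[...,0]>174))&(h[...,1]>170)&(h[...,2]>90)).astype(np.uint8)
    k,l,st,ce=cv2.connectedComponentsWithStats(red)
    for i in range(1,k):
        if st[i,4]>20:
            print(n,'red',ce[i].round(1),st[i,4], at(cm,*ce[i]).round(4), world(cm,*ce[i],plane=.1).round(4))
    org=((h[...,0]>7)&(h[...,0]<18)&(h[...,1]>170)&(h[...,2]>120)).astype(np.uint8)
    k,l,st,ce=cv2.connectedComponentsWithStats(org)
    for i in range(1,k):
        if st[i,4]>20: print(n,'orange',ce[i].round(1),st[i])
    blk=(im.max(2)<45).astype(np.uint8)
    k,l,st,ce=cv2.connectedComponentsWithStats(blk)
    for i in range(1,k):
        if st[i,4]>100:
            print(n,'black',ce[i].round(1),st[i],world(cm,*ce[i],plane=.061).round(4))
# depth-based: platter, spindle tip in top
for n,cm,(u0,u1,v0,v1) in(('top',a,(150,245,150,245)),('top',a,(355,420,155,250)),('scene',s,(340,460,85,180)),('scene',s,(230,330,205,315))):
    pts=[]
    for v in range(v0,v1):
        for u in range(u0,u1):
            if cm["range_z"][v,u]>0: pts.append(np.r_[at(cm,u,v),u,v])
    pts=np.array(pts); np.save(f'p_{n}_{u0}.npy',pts)
    q=pts[np.argsort(-pts[:,2])][:5]; print(n,len(pts),q.round(3))
E
```

```text
[[ 0.6463 -0.2065  0.012 ]
 [ 0.6256 -0.3065  0.012 ]
 [ 0.422  -0.2641  0.012 ]
 [ 0.4428 -0.1633  0.012 ]]
len 0.20796653913263785 0.20794229975442113 0.1020896830917025 0.10293917318649158
centre [ 0.534193   -0.23509919  0.012     ] yaw -0.2069235290437436
knob exp level [ 0.45589959 -0.21866319]
top red [385.9 230.2] 123 [ 0.4561 -0.2177  0.112 ] [ 0.4569 -0.2191  0.1   ]
top red [459.3 250.9] 52 [ 0.4051 -0.4046  0.0712] [ 0.4045 -0.397   0.1   ]
top red [425.1 344.3] 123 [ 0.1827 -0.3081  0.1013] [ 0.1825 -0.3084  0.1   ]
top orange [379.5 202. ] [375 188  16  29  97]
top orange [386.6 198.1] [385 194   5  10  21]
top orange [396.1 211.8] [392 207   9   9  30]
top black [631.1 160.7] [618 128  22  75 954] [ 0.6346 -0.8861  0.061 ]
top black [175.5 169.4] [159 158  34  24 697] [0.6202 0.3108 0.061 ]
top black [194.8 211.2] [182 199  26  25 445] [0.5116 0.2579 0.061 ]
top black [ 14.4 380.6] [  0 371  30  22 383] [0.0714 0.7421 0.061 ]
top black [293.7 394.2] [272 385  44  15 392] [0.0577 0.0089 0.061 ]
scene red [139.8 190.2] 126 [ 0.1888 -0.3139  0.0943] [ 0.1934 -0.3153  0.1 
[... 1102 characters left out ...]
2.29e+02]
 [ 4.61e-01 -2.10e-01  1.21e-01  3.83e+02  2.28e+02]
 [ 4.53e-01 -2.31e-01  1.21e-01  3.92e+02  2.31e+02]
 [ 4.56e-01 -2.29e-01  1.20e-01  3.91e+02  2.30e+02]]
scene 11349 [[5.16e-01 2.59e-01 1.36e-01 3.95e+02 9.70e+01]
 [5.18e-01 2.56e-01 1.36e-01 3.95e+02 9.80e+01]
 [5.19e-01 2.58e-01 1.35e-01 3.96e+02 9.80e+01]
 [5.17e-01 2.52e-01 1.34e-01 3.94e+02 9.90e+01]
 [5.15e-01 2.56e-01 1.34e-01 3.94e+02 9.80e+01]]
scene 10966 [[ 4.62e-01 -2.16e-01  1.19e-01  2.55e+02  2.18e+02]
 [ 4.62e-01 -2.19e-01  1.19e-01  2.54e+02  2.19e+02]
 [ 4.55e-01 -2.28e-01  1.18e-01  2.49e+02  2.20e+02]
 [ 4.60e-01 -2.33e-01  1.18e-01  2.49e+02  2.23e+02]
 [ 4.58e-01 -2.19e-01  1.18e-01  2.53e+02  2.18e+02]]
```

```bash
cat >> h.py <<'E'
from scipy.spatial.transform import Rotation as Ro
CR=np.array([.5342,-.2351]); CY=-.207
CX=np.array([np.cos(CY),np.sin(CY)])
def shift(targets,yaw=None):
    s=read_state(); q=s["tool_rot"]; R=Ro.from_quat(np.roll(q,-1)).as_matrix()
    y0=np.arctan2(R[1,0],R[0,0]); p=np.array(s["eef_pos"])
    # use ideal vertical tool
    T=np.array([[np.cos(y0),np.sin(y0),0],[np.sin(y0),-np.cos(y0),0],[0,0,-1]])
    print('t',round(s["t"],2),'pos',p.round(4),'yaw',round(y0,4),'tilt',R[:,2].round(4),'w',round(s["grip_width"],4),'F',np.round(s["ft_force"],1))
    for t in targets: print('  ',np.round(t,4),'->',(T.T@(np.array(t)-p)*1000).round(1), 'spin',None if yaw is None else round((y0-yaw),3))
def crad(x,y,z): return np.r_[CR+CX*x+np.array([-CX[1],CX[0]])*y,z]
E
python3 - <<'E'
from h import *
shift([[.5,.35,.23],[.5,0,.23],[.457,-.2185,.23],[.457,-.2185,.083]],yaw=1.364)
E
```

```text
t 0.1 pos [0.1449 0.6331 0.2303] yaw 1.346 tilt [-3.0e-04 -1.7e-03 -1.0e+00] w 0.0855 F [ 0.5 -0.7 -0.2]
   [0.5  0.35 0.23] -> [-1.969e+02  4.093e+02  3.000e-01] spin -0.018
   [0.5  0.   0.23] -> [-5.381e+02  4.873e+02  3.000e-01] spin -0.018
   [ 0.457  -0.2185  0.23  ] -> [-7.606e+02  4.941e+02  3.000e-01] spin -0.018
   [ 0.457  -0.2185  0.083 ] -> [-760.6  494.1  147.3] spin -0.018
```

```bash
python3 -m crank '[[85,-20,41,0,-0.018],[85,-40,82,0,-0.018],[85,-60,125,0,-0.018],[85,-80,170,0,-0.018],[85,-100,215,0,-0.018],[85,-120,260,0,-0.018],[85,-140,300,0,-0.018],[85,-160,340,0,-0.018],[85,-180,375,0,-0.018],[85,-197,409,0,-0.018]]' 30
python3 -c "
from h import *
shift([[.5,0,.23],[.457,-.2185,.23],[.457,-.2185,.083]],yaw=1.364)"
```

```text
t: 1.35
eef_pos: [0.5005, 0.349, 0.2309]
tool_rot: [0.0, 0.776, 0.63, -0.0]
ft_force: [1.1, 0.9, -0.1]
grip_width: 0.0848
t 1.35 pos [0.5005 0.349  0.2309] yaw 1.3634 tilt [-5.e-04 -5.e-04 -1.e+00] w 0.0848 F [ 1.1  0.9 -0.1]
   [0.5  0.   0.23] -> [-341.7   71.3    0.9] spin -0.001
   [ 0.457  -0.2185  0.23  ] -> [-564.3   74.2    0.9] spin -0.001
   [ 0.457  -0.2185  0.083 ] -> [-564.3   74.2  147.9] spin -0.001
```

```bash
python3 -m crank '[[85,-55,12,0,0],[85,-110,24,0,0],[85,-165,36,0,0],[85,-220,48,0,0],[85,-275,60,0,0],[85,-342,71,0,0],[85,-400,73,0,0],[85,-455,74,0,0],[85,-510,74,0,0],[85,-564,74,0,0]]'
python3 -c "
from h import *
shift([[.457,-.2185,.23],[.457,-.2185,.083],crad(-.08,0,.083)],yaw=1.364)
for n in('scene','top'): save(n+'1',cam(n)['image'])"
```

```text
t: 2.6
eef_pos: [0.4555, -0.2183, 0.2311]
tool_rot: [-0.0, 0.776, 0.63, 0.0]
ft_force: [0.2, -0.5, -0.9]
grip_width: 0.0849
t 2.6 pos [ 0.4555 -0.2183  0.2311] yaw 1.364 tilt [ 2.e-04  5.e-04 -1.e+00] w 0.0849 F [ 0.2 -0.5 -0.9]
   [ 0.457  -0.2185  0.23  ] -> [0.2 1.5 1.1] spin -0.0
   [ 0.457  -0.2185  0.083 ] -> [  0.2   1.5 148.1] spin -0.0
   [ 0.4559 -0.2187  0.083 ] -> [ -0.2   0.5 148.1] spin -0.0
```

View pics/scene1.png

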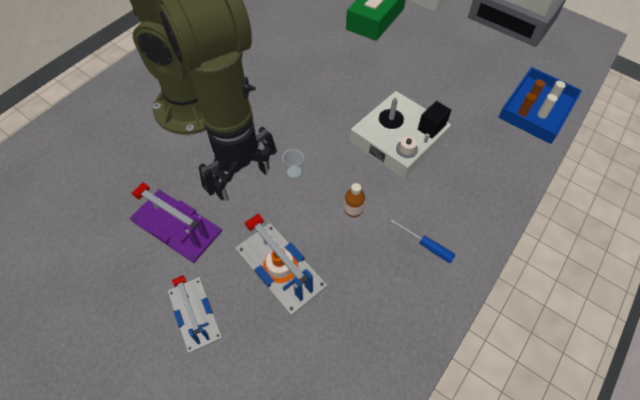

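The gripper (around (238,165)) is open above the knob (255,221), with the jaws along the cradle's y. Now I'll lower it and pinch.

```bash
python3 -m crank '[[85,0,1,40,0],[85,0,1,80,0],[85,0,1,120,0],[85,0,1,147,0],[60,0,1,147,0],[45,0,1,147,0],[30,0,1,147,0],[30,0,1,147,0],[30,0,1,147,0]]' 30
python3 -c "
from h import *
shift([crad(-.08,0,.083)],yaw=1.364)
c=cam('scene');save('scene2',cv2.resize(c['image'][120:320,150:400],None,fx=3,fy=3))"
```

```text
t: 3.82
eef_pos: [0.4579, -0.2193, 0.0859]
tool_rot: [0.002, 0.777, 0.63, 0.0]
ft_force: [-1.3, -4.8, -0.2]
grip_width: 0.0355
t 3.83 pos [ 0.4579 -0.2193  0.0859] yaw 1.3631 tilt [ 0.0028 -0.0029 -1.    ] w 0.0355 F [-1.3 -4.8 -0.2]
   [ 0.4559 -0.2187  0.083 ] -> [ 0.2 -2.1  2.9] spin -0.001
```

View pics/scene2.png

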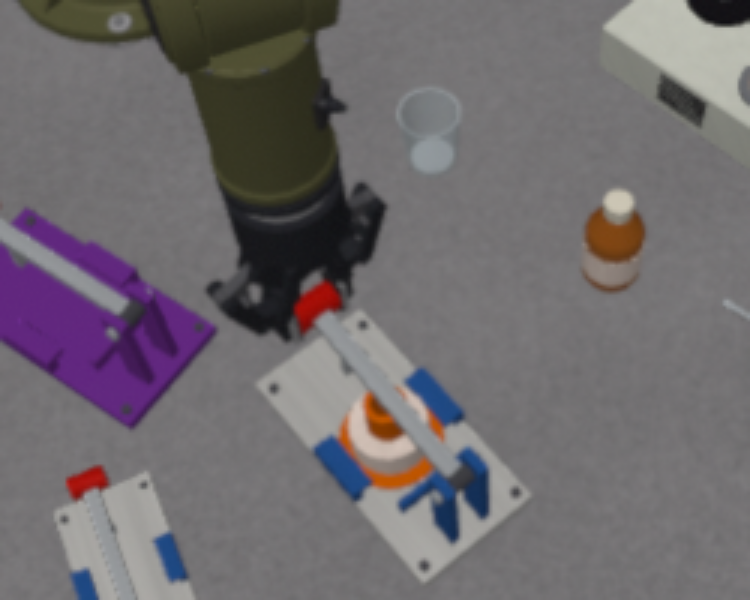

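```bash
python3 -m crank '[[30,0,2.5,-16,0],[30,0,6.6,-32,0],[30,0,12.2,-48,0],[30,0,19.4,-63,0],[30,0,28,-77,0],[30,0,38,-90,0],[30,0,49.2,-102,0],[30,0,61.6,-113,0],[30,0,75,-122,0]]'
python3 -c "
from h import *
shift([])
c=cam('scene');save('scene3',cv2.resize(c['image'][80:320,150:450],None,fx=2.5,fy=2.5))"
```

```text
t: 5.0
eef_pos: [0.5285, -0.2345, 0.2069]
tool_rot: [-0.001, 0.777, 0.629, -0.002]
ft_force: [-4.9, -5.0, -2.5]
grip_width: 0.0355
t 5.0 pos [ 0.5285 -0.2345  0.2069] yaw 1.3614 tilt [-0.0036 -0.0015 -1.    ] w 0.0355 F [-4.9 -5.  -2.5]
```

View pics/scene3.png

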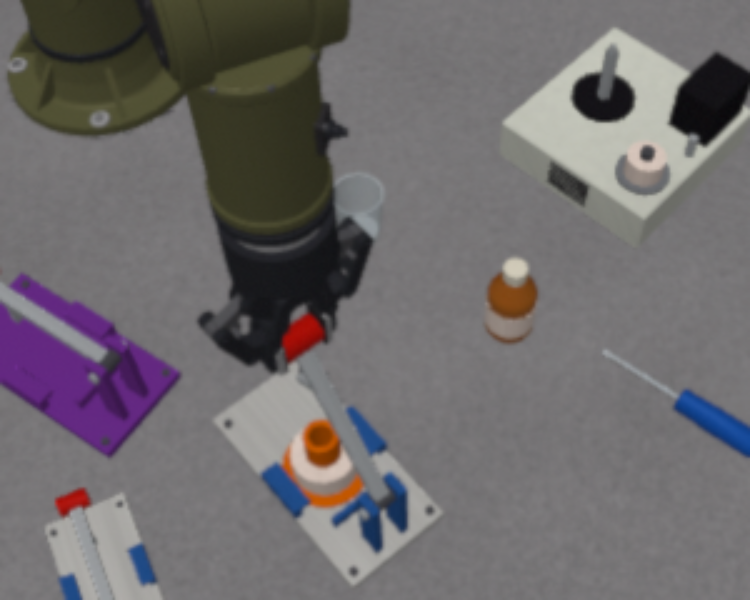

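The bar follows (knob at (303,338) in the crop, about 1.0 rad) and the roll has stayed put. Continuing the arc.

```bash
python3 -m crank '[[30,0,14.3,-8,0],[30,0,29.3,-15,0],[30,0,45,-20.2,0],[30,0,61,-23.8,0],[30,0,77.4,-25.8,0],[30,0,94,-26,0],[30,0,110,-25,0],[30,0,110,-25,0],[30,0,110,-25,0]]'
python3 -c "
from h import *
shift([])
c=cam('scene');save('scene4',cv2.resize(c['image'][80:320,150:450],None,fx=2.5,fy=2.5))"
```

```text
t: 6.18
eef_pos: [0.6381, -0.2583, 0.2333]
tool_rot: [0.002, 0.777, 0.629, -0.001]
ft_force: [-1.2, -5.4, 1.4]
grip_width: 0.0352
t 6.17 pos [ 0.6381 -0.2583  0.2333] yaw 1.3614 tilt [ 0.0019 -0.0046 -1.    ] w 0.0352 F [-1.2 -5.4  1.4]
```

View pics/scene4.png

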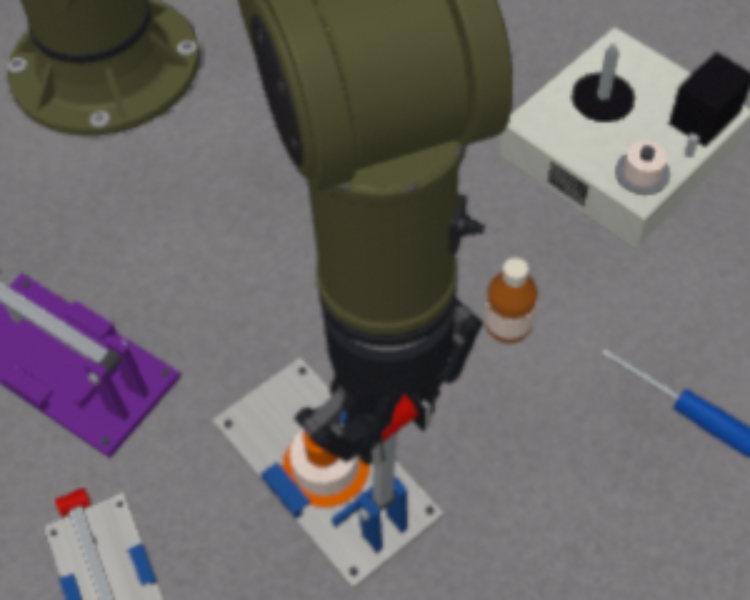

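```bash
python3 -m crank '[[60,0,0,0,0],[85,0,0,0,0],[85,0,0,0,0],[85,0,0,-30,0],[85,0,0,-65,0],[85,0,-50,-65,0],[85,0,-105,-65,0],[85,0,-160,-65,0],[85,-20,-200,-65,0],[85,-20,-200,-65,0]]'
python3 - <<'E'
from h import *
shift([crad(0,0,.2)],yaw=1.364)
for n in ('scene','top'):
    c=cam(n); np.save(n+'5.npy',c,allow_pickle=True); save(n+'5',c['image'])
    b=(230,205,330,315) if n=='scene' else (340,150,440,255)
    save(n+'5c',cv2.resize(c['image'][b[1]:b[3],b[0]:b[2]],None,fx=5,fy=5,interpolation=cv2.INTER_CUBIC))
E
```

```text
t: 7.48
eef_pos: [0.436, -0.2347, 0.2972]
tool_rot: [-0.0, 0.777, 0.629, 0.002]
ft_force: [0.4, 0.3, -0.3]
grip_width: 0.0848
t 7.47 pos [ 0.436  -0.2347  0.2972] yaw 1.361 tilt [ 0.0028  0.0026 -1.    ] w 0.0848 F [ 0.4  0.3 -0.3]
   [ 0.5342 -0.2351  0.2   ] -> [20.1 96.1 97.2] spin -0.003
```

View pics/scene5c.png

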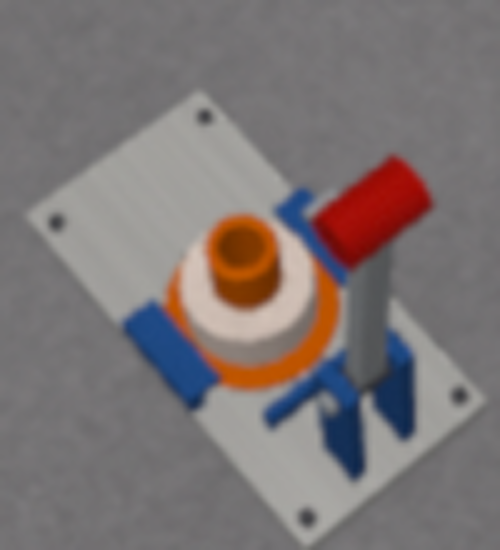

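View pics/top5c.png

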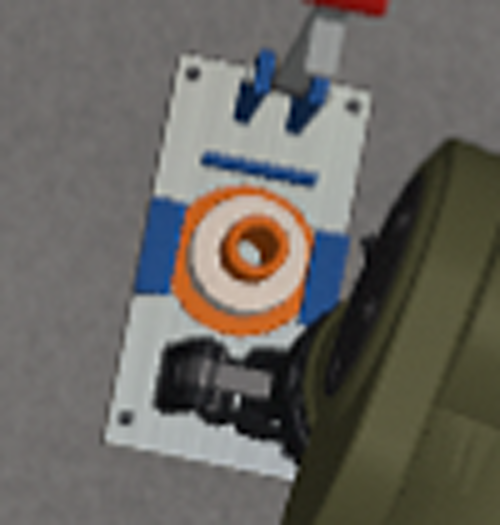

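The bar stands back past upright, with the knob at scene crop (373,212). The roll is unobstructed: its collar rim is at (244,247) in the scene crop and (257,247) in the top crop.

```bash
python3 - <<'E'
from h import *
s=np.load('scene5.npy',allow_pickle=True).item();t=np.load('top5.npy',allow_pickle=True).item()
p1=world(s,244/5+230-.4,247/5+205-.4,plane=.078); p2=world(t,257/5+340-.4,247/5+150-.4,plane=.078)
print('rim scene',p1,'top',p2)
# white paper+orange depth points
for c in(s,t):
    z=c['range_z']; im=c['image']; h=cv2.cvtColor(im,cv2.COLOR_RGB2HSV)
    m=(h[...,0]>5)&(h[...,0]<18)&(h[...,1]>150)&(h[...,2]>100)
    P=[at(c,u,v) for v,u in zip(*np.where(m)) if z[v,u]>0]
    P=np.array(P); P=P[np.linalg.norm(P[:,:2]-CR,axis=1)<.06]
    q=P[(P[:,2]>.068)]; print('top ring pts',len(q),q[:,:2].mean(0),(q[:,:2].max(0)+q[:,:2].min(0))/2)
    # flange outer circle
    m2=m.astype(np.uint8)
    fl=P[P[:,2]<.025]; 
    A=np.c_[2*fl[:,:2],np.ones(len(fl))]; print('flange n',len(fl), (fl[:,:2].max(0)+fl[:,:2].min(0))/2)
pr=(p1+p2)/2
d=pr[:2]-CR; print('in cradle', d@CX, d@np.array([-CX[1],CX[0]]))
shift([[pr[0],pr[1],.12],[pr[0],pr[1],.05]],yaw=1.364)
E
```

```text
rim scene [ 0.54120577 -0.23771582  0.078     ] top [ 0.535572   -0.23604331  0.078     ]
top ring pts 119 [ 0.54170724 -0.23922764] [ 0.54043931 -0.23931396]
flange n 181 [ 0.54163711 -0.23931289]
top ring pts 72 [ 0.53556268 -0.23638526] [ 0.53621085 -0.23611968]
flange n 188 [ 0.53668503 -0.23624132]
in cradle 0.004465207491814845 -0.0008806537969352097
t 7.58 pos [ 0.4389 -0.233   0.2968] yaw 1.3643 tilt [ 0.0022  0.0012 -1.    ] w 0.0853 F [0.6 0.4 0.9]
   [ 0.5384 -0.2369  0.12  ] -> [ 16.6  98.1 176.8] spin 0.0
   [ 0.5384 -0.2369  0.05  ] -> [ 16.6  98.1 246.8] spin 0.0
```

```bash
python3 -m crank '[[85,5,40,40,0],[85,11,75,80,0],[85,16,97,110,0],[85,16,97,140,0],[85,16,97,170,0],[85,16,97,200,0],[85,16,97,225,0],[85,16,97,243,0],[85,16,97,243,0]]'
python3 -c "
from h import *
shift([[.537,-.2365,.053]],yaw=1.364)
c=cam('scene');save('scene6',cv2.resize(c['image'][120:320,180:400],None,fx=3,fy=3))"
```

```text
t: 8.7
eef_pos: [0.5363, -0.237, 0.0515]
tool_rot: [-0.001, 0.776, 0.631, -0.001]
ft_force: [0.1, 0.6, -0.7]
grip_width: 0.0849
t 8.7 pos [ 0.5363 -0.237   0.0515] yaw 1.3647 tilt [-3.3e-03  3.0e-04 -1.0e+00] w 0.0849 F [ 0.1  0.6 -0.7]
   [ 0.537  -0.2365  0.053 ] -> [ 0.6  0.6 -1.5] spin 0.001
```

View pics/scene6.png

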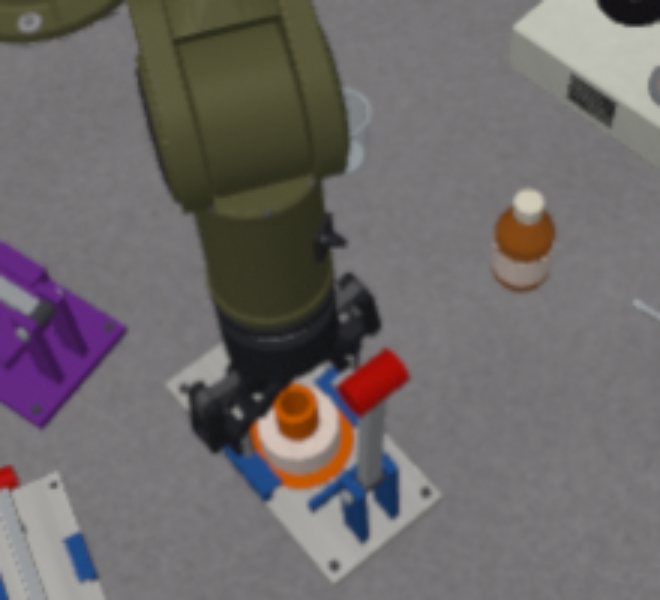

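The fingers straddle the collar, with the rim at (297,400) in the crop. It may sit a few mm towards the cradle's +x from the finger line. I'll grip, slide out, then regrip turned 90° to learn the roll's position exactly.

```bash
python3 -m crank '[[60,0,3,-1,0],[45,0,3,-1,0],[28,0,3,-1,0],[28,0,3,-1,0],[28,0,3,-1,0],[28,0,3,-1,0]]' 40
python3 -c "
from h import *
shift([crad(-.065,0,.053)],yaw=1.364); print(read_state()['joints'].round(2))
c=cam('scene');save('scene7',cv2.resize(c['image'][120:320,180:400],None,fx=3,fy=3))"
```

```text
t: 9.5
eef_pos: [0.5402, -0.2383, 0.0552]
tool_rot: [0.0, 0.776, 0.63, 0.001]
ft_force: [-1.1, 1.6, 5.8]
grip_width: 0.0305
t 9.5 pos [ 0.5402 -0.2383  0.0552] yaw 1.364 tilt [ 1.2e-03  2.0e-04 -1.0e+00] w 0.0305 F [-1.1  1.6  5.8]
   [ 0.4706 -0.2217  0.053 ] -> [  1.9 -71.5   2.2] spin 0.0
[-0.21  0.41  0.7   1.82 -0.3   1.02  1.98]
```

View pics/scene7.png

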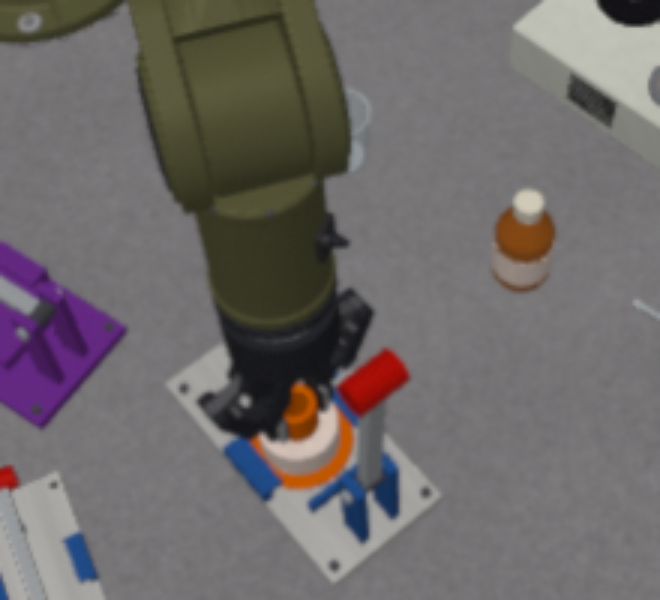

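Gripped, width 30.5 mm, with the collar (rim (300,400)) between the pads. Sliding out forwards.

```bash
python3 -m crank '[[28,0,-8,0,0],[28,0,-18,0,0],[28,0,-28,0,0],[28,0,-38,0,0],[28,0,-48,0,0],[28,0,-57,0,0],[28,0,-65,0,0],[28,0,-68,0,0],[28,0,-68,0,0]]'
python3 - <<'E'
from h import *
shift([crad(-.065,0,.053)],yaw=1.364)
for n in ('scene','top'):
    c=cam(n); np.save(n+'8.npy',c,allow_pickle=True); save(n+'8',c['image'])
    if n=='scene': save('scene8c',cv2.resize(c['image'][150:320,190:390],None,fx=3.5,fy=3.5,interpolation=cv2.INTER_CUBIC))
E
```

```text
t: 10.68
eef_pos: [0.4735, -0.2244, 0.0551]
tool_rot: [0.001, 0.776, 0.63, 0.001]
ft_force: [2.5, 0.1, 6.5]
grip_width: 0.0303
t 10.68 pos [ 0.4735 -0.2244  0.0551] yaw 1.3641 tilt [ 0.0024  0.     -1.    ] w 0.0303 F [2.5 0.1 6.5]
   [ 0.4706 -0.2217  0.053 ] -> [ 2.  -3.4  2.1] spin 0.0
```

View pics/scene8c.png

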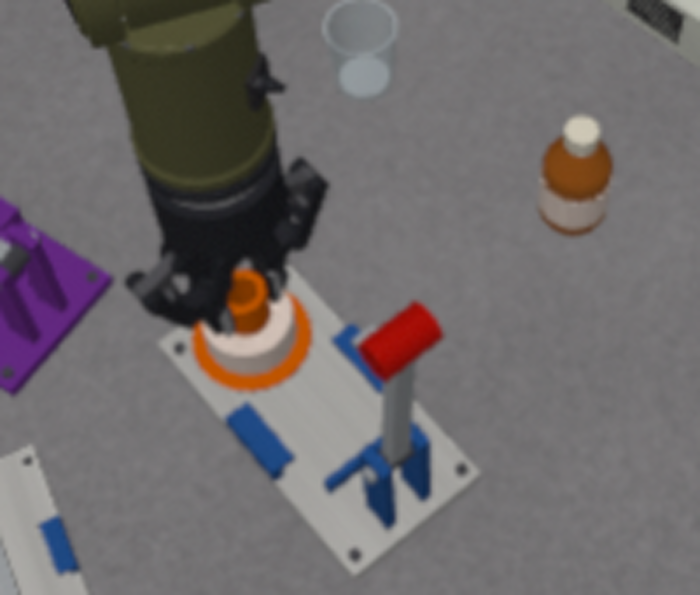

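The roll has moved clear of the lips: collar at (245,293), lips at (260,440) and (360,360). Opening, turning 90° and regripping, to centre it along the other axis.

```bash
python3 -m crank '[[60,0,0,0,0],[85,0,0,0,0],[85,0,0,0,0]]' && python3 -m crank '[[85,0,0,0,0.17],[85,0,0,0,0.35],[85,0,0,0,0.52],[85,0,0,0,0.7],[85,0,0,0,0.87],[85,0,0,0,1.05],[85,0,0,0,1.22],[85,0,0,0,1.4],[85,0,0,0,1.571],[85,0,0,0,1.571]]' && python3 -m crank '[[60,0,0,0,0],[45,0,0,0,0],[28,0,0,0,0],[28,0,0,0,0],[28,0,0,0,0],[28,0,0,0,0]]' 40
python3 - <<'E'
from h import *
shift([[.4735,-.2244,.055]],yaw=-.207)
for n in ('scene','top'):
    c=cam(n); np.save(n+'9.npy',c,allow_pickle=True); save(n+'9',c['image'])
    if n=='scene': save('scene9c',cv2.resize(c['image'][150:320,190:390],None,fx=3.5,fy=3.5,interpolation=cv2.INTER_CUBIC))
E
```

```text
t: 11.15
eef_pos: [0.472, -0.224, 0.0536]
tool_rot: [-0.001, 0.776, 0.63, -0.001]
ft_force: [0.5, 0.1, 0.2]
grip_width: 0.0828
t: 12.4
eef_pos: [0.4727, -0.2242, 0.0539]
tool_rot: [0.0, 0.995, -0.102, -0.001]
ft_force: [-0.5, 0.3, -0.5]
grip_width: 0.085
t: 13.15
eef_pos: [0.4732, -0.2244, 0.0545]
tool_rot: [-0.0, 0.995, -0.103, 0.0]
ft_force: [-1.9, 0.4, 4.4]
grip_width: 0.0305
t 13.15 pos [ 0.4732 -0.2244  0.0545] yaw -0.2069 tilt [ 1.e-04  2.e-04 -1.e+00] w 0.0305 F [-1.9  0.4  4.4]
   [ 0.4735 -0.2244  0.055 ] -> [ 0.3 -0.1 -0.5] spin 0.0
```

View pics/scene9c.png

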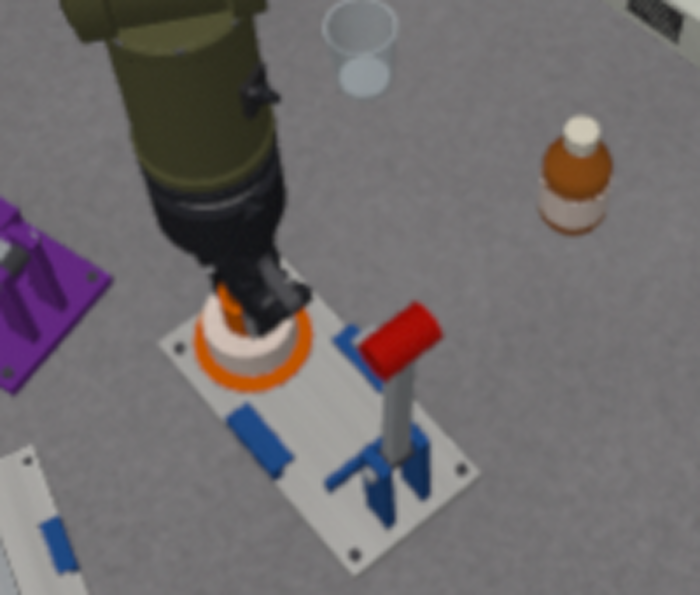

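View pics/top9.png

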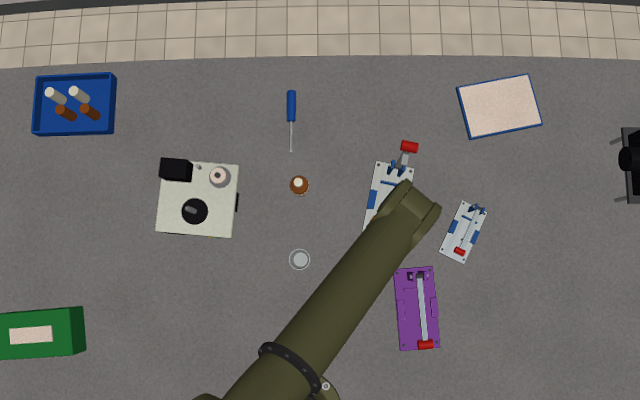

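```bash
python3 - <<'E'
from h import *
from scipy.optimize import least_squares
s9=np.load('scene9.npy',allow_pickle=True).item();s0=np.load('scene0.npy',allow_pickle=True).item();t0=np.load('top0.npy',allow_pickle=True).item();t5=np.load('top5.npy',allow_pickle=True).item();s5=np.load('scene5.npy',allow_pickle=True).item()
def fit(P,R):
    P=P[:,:2]
    r=least_squares(lambda c:np.hypot(*(P-c).T)-R,P.mean(0),loss='soft_l1',f_scale=.001)
    res=np.hypot(*(P-r.x).T)-R
    return r.x.round(4),res.std().round(4),len(P)
def org(c):
    h=cv2.cvtColor(c['image'],cv2.COLOR_RGB2HSV)
    return ((h[...,0]>4)&(h[...,0]<20)&(h[...,1]>140)&(h[...,2]>90))
def flange(c,near,lab):
    m=org(c).astype(np.uint8)
    pts=[]
    cs,_=cv2.findContours(m,cv2.RETR_EXTERNAL,cv2.CHAIN_APPROX_NONE)
    for k in cs:
        for (u,v) in k[:,0]: pts.append(world(c,u,v,plane=.016))
    P=np.array(pts); d=np.hypot(*(P[:,:2]-near).T)
    P=P[(d>.036)&(d<.044)]
    x=fit(P,.0395); 
    for _ in range(3):
        d=np.hypot(*(P[:,:2]-x[0]).T); P2=P[abs(d-.0395)<.003]; x=fit(P2,.0395)
    print(lab,x)
flange(s9,np.array([.4732,-.2244]),'flange s9')
flange(s5,np.array([.5410,-.238]),'flange s5')
flange(t5,np.array([.536,-.236]),'flange t5')
def plat(c,box,lab,near):
    im=c['image']; m=np.zeros(im.shape[:2],np.uint8); u0,u1,v0,v1=box
    sub=im[v0:v1,u0:u1].max(2)<90
    m[v0:v1,u0:u1]=sub
    cs,_=cv2.findContours(m,cv2.RETR_EXTERNAL,cv2.CHAIN_APPROX_NONE)
    k=max(cs,key=cv2.contourArea)[:,0]
    P=np.array([world(c,u,v,plane=.061) for u,v in k]); 
    x=fit(P,.0335)
    for _ in range(3):
        d=np.hypot(*(P[:,:2]-x[0]).T); P2=P[abs(d-.0335)<.003]; x=fit(P2,.0335)
    print(lab,x,len(k),k.min(0),k.max(0))
plat(t0,(178,212,195,228),'plat t0',(.512,.258))
plat(s0,(374,410,104,132),'plat s0',(.515,.255))
for n,a,b in(('s0',s0,(374,410,90,132)),('t0',t0,(178,212,195,228))):
    save('pl_'+n,cv2.resize(a['image'][b[2]-6:b[3]+6,b[0]-6:b[1]+6],None,fx=10,fy=10,interpolation=cv2.INTER_CUBIC))
E
```

```text
flange s9 (array([ 0.4733, -0.2244]), np.float64(0.001), 57)
flange s5 (array([ 0.5388, -0.2379]), np.float64(0.0011), 46)
flange t5 (array([ 0.5341, -0.2356]), np.float64(0.0013), 55)
plat t0 (array([0.5126, 0.2592]), np.float64(0.0008), 73) 73 [182 198] [207 224]
plat s0 (array([0.5173, 0.2557]), np.float64(0.0012), 59) 77 [379 109] [403 128]
```

View pics/pl_s0.png

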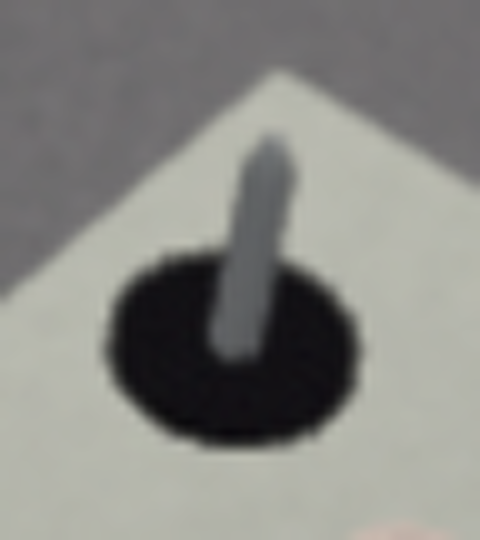

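View pics/pl_t0.png

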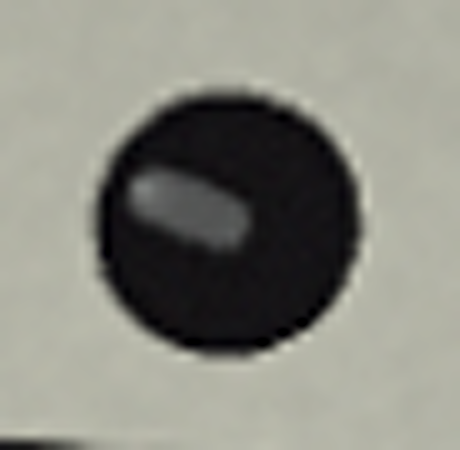

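The scene camera's flange fit (0.4733,-0.2244) agrees with the gripped position, so I trust it. It puts the spindle at about (0.517, 0.256). Next: lift and look, then carry.

```bash
python3 -m crank '[[28,0,0,-5,0],[28,0,0,-20,0],[28,0,0,-45,0],[28,0,0,-75,0],[28,0,0,-105,0],[28,0,0,-135,0],[28,0,0,-160,0],[28,0,0,-170,0],[28,0,0,-170,0]]'
python3 - <<'E'
from h import *
shift([[.5,0,.224],[.517,.2565,.224]])
c=cam('scene'); save('scene10c',cv2.resize(c['image'][100:320,150:390],None,fx=2.7,fy=2.7))
E
```

```text
t: 14.38
eef_pos: [0.4733, -0.2243, 0.2246]
tool_rot: [-0.0, 0.995, -0.103, 0.001]
ft_force: [0.2, -0.3, -1.6]
grip_width: 0.0306
t 14.38 pos [ 0.4733 -0.2243  0.2246] yaw -0.2068 tilt [ 1.2e-03  6.0e-04 -1.0e+00] w 0.0306 F [ 0.2 -0.3 -1.6]
   [0.5   0.    0.224] -> [ -20.  -225.     0.6] spin None
   [0.517  0.2565 0.224 ] -> [ -56.  -479.5    0.6] spin None
```

View pics/scene10c.png

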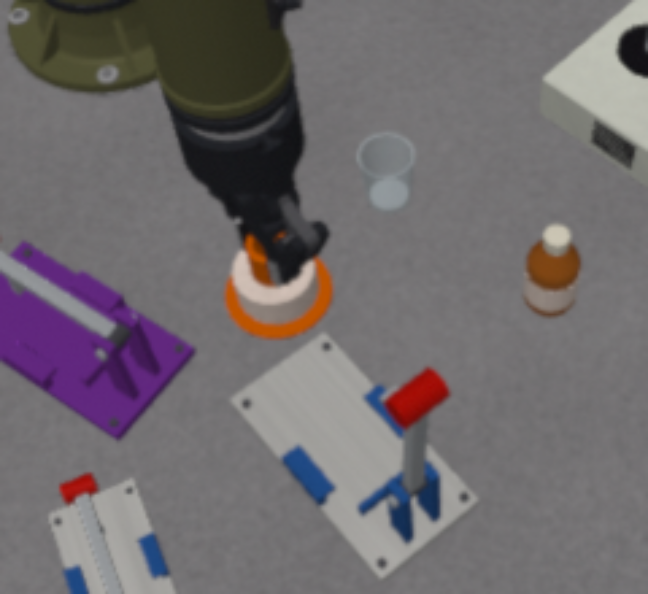

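The roll hangs upright in the grip, flange centre at (278,290). Carrying it over the spindle.

```bash
python3 -m crank '[[28,-2,-15,0,0],[28,-5,-40,0,0],[28,-8,-70,0,0],[28,-11,-105,0,0],[28,-15,-140,0,0],[28,-18,-175,0,0],[28,-21,-210,0,0],[28,-25,-245,0,0],[28,-30,-280,0,0],[28,-34,-315,0,0]]' && python3 -m crank '[[28,-4,-35,0,0],[28,-8,-70,0,0],[28,-12,-105,0,0],[28,-16,-130,0,0],[28,-19,-150,0,0],[28,-22,-165,0,0],[28,-22,-165,0,0],[28,-22,-165,0,0]]'
python3 - <<'E'
from h import *
shift([[.517,.2565,.224]])
for n in('scene','top'):
    c=cam(n);np.save(n+'11.npy',c,allow_pickle=True)
    b=c['image'][40:190,320:480] if n=='scene' else c['image'][130:260,130:290]
    save(n+'11c',cv2.resize(b,None,fx=4,fy=4,interpolation=cv2.INTER_CUBIC))
E
```

```text
t: 15.68
eef_pos: [0.5038, 0.0918, 0.2228]
tool_rot: [0.001, 0.995, -0.103, -0.001]
ft_force: [0.3, 0.7, -2.5]
grip_width: 0.0305
t: 16.68
eef_pos: [0.5173, 0.2555, 0.2244]
tool_rot: [0.0, 0.995, -0.104, 0.0]
ft_force: [0.9, 0.6, -1.9]
grip_width: 0.0302
t 16.68 pos [0.5173 0.2555 0.2244] yaw -0.2086 tilt [ 1.e-04 -5.e-04 -1.e+00] w 0.0302 F [ 0.9  0.6 -1.9]
   [0.517  0.2565 0.224 ] -> [-0.5 -0.9  0.4] spin None
```

View pics/scene11c.png

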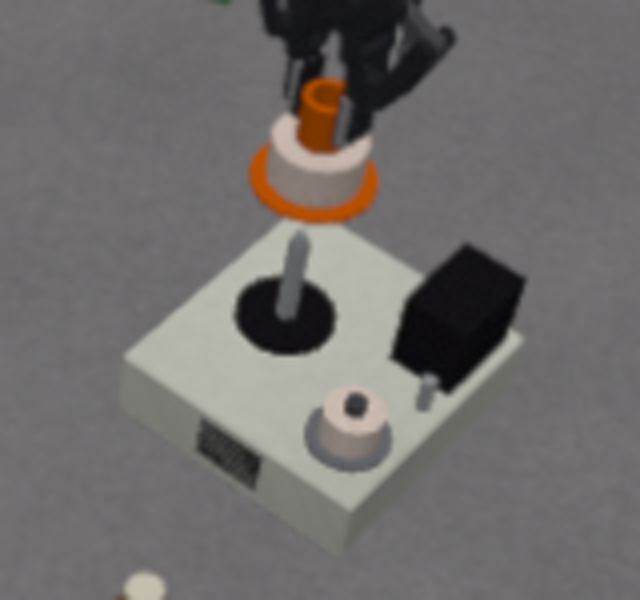

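View pics/top11c.png

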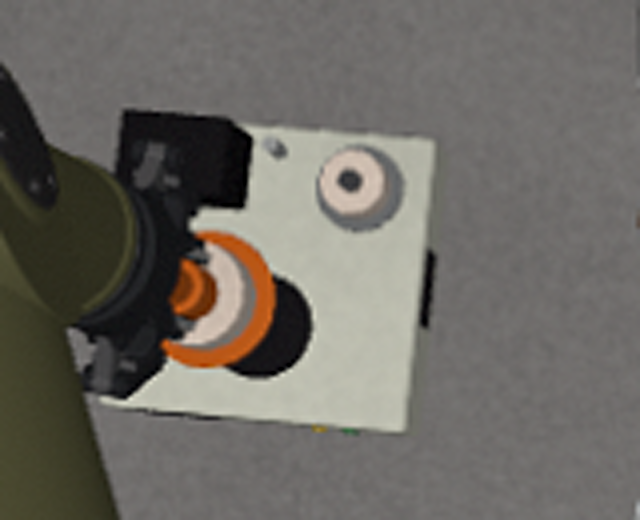

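```bash
cat > fl.py <<'E'
from h import *
from scipy.optimize import least_squares
def circ(c,near,z,R,box,fig=None,band=.0035):
    h=cv2.cvtColor(c['image'],cv2.COLOR_RGB2HSV)
    m=((h[...,0]>4)&(h[...,0]<20)&(h[...,1]>140)&(h[...,2]>90)).astype(np.uint8)
    u0,u1,v0,v1=box; mm=np.zeros_like(m); mm[v0:v1,u0:u1]=m[v0:v1,u0:u1]
    cs,_=cv2.findContours(mm,cv2.RETR_EXTERNAL,cv2.CHAIN_APPROX_NONE)
    P=np.array([world(c,u,v,plane=z)[:2] for k in cs for u,v in k[:,0]])
    x=np.array(near); bnd=.008
    for _ in range(8):
        Q=P[abs(np.hypot(*(P-x).T)-R)<bnd]; bnd=max(bnd*.7,band)
        x=least_squares(lambda c_:np.hypot(*(Q-c_).T)-R,x,loss='soft_l1',f_scale=.001).x
    r=np.hypot(*(Q-x).T)-R
    return x.round(4),len(Q),r.std().round(4)
E
python3 - <<'E'
from fl import *
s=np.load('scene11.npy',allow_pickle=True).item();t=np.load('top11.npy',allow_pickle=True).item()
for z in(.182,.186,): 
    print(z,'scene',circ(s,(.517,.256),z,.0395,(375,420,70,100)),'top',circ(t,(.513,.257),z,.0395,(165,205,180,225)))
print('tip scene',world(s,300/4+320-.4,234/4+40-.4,plane=.135),'tip top',world(t,(135/10)+172-.4,185/10+189-.4,plane=.135))
E
```

```text
0.182 scene (array([0.5164, 0.2581]), 57, np.float64(0.0012)) top (array([0.5151, 0.2583]), 64, np.float64(0.001))
0.186 scene (array([0.5181, 0.2542]), 57, np.float64(0.0012)) top (array([0.5147, 0.2573]), 64, np.float64(0.0011))
tip scene [0.5166564  0.25550897 0.135     ] tip top [0.51405336 0.26207951 0.135     ]
```

Flange and spindle agree to within about 1.5 mm in the scene view, and the rim is at crop (320,95) with the spindle tip at (300,236). Lowering over the tip, slowly, watching the force.

```bash
python3 -m crank '[[28,0,0,10,0],[28,0,0,22,0],[28,0,0,34,0],[28,0,0,42,0],[28,0,0,48,0],[28,0,0,54,0],[28,0,0,60,0],[28,0,0,66,0],[28,0,0,66,0]]'
python3 - <<'E'
from h import *
shift([[.5168,.2558,.1035]])
c=cam('scene')
save('scene12c',cv2.resize(c['image'][40:190,320:480],None,fx=4,fy=4,interpolation=cv2.INTER_CUBIC))
E
```

```text
t: 17.9
eef_pos: [0.5167, 0.2568, 0.1578]
tool_rot: [0.0, 0.995, -0.103, -0.0]
ft_force: [-0.5, 0.5, -1.9]
grip_width: 0.0306
t 17.9 pos [0.5167 0.2568 0.1578] yaw -0.207 tilt [-7.e-04 -5.e-04 -1.e+00] w 0.0306 F [-0.5  0.5 -1.9]
   [0.5168 0.2558 0.1035] -> [ 0.3  0.9 54.3] spin None
```

View pics/scene12c.png

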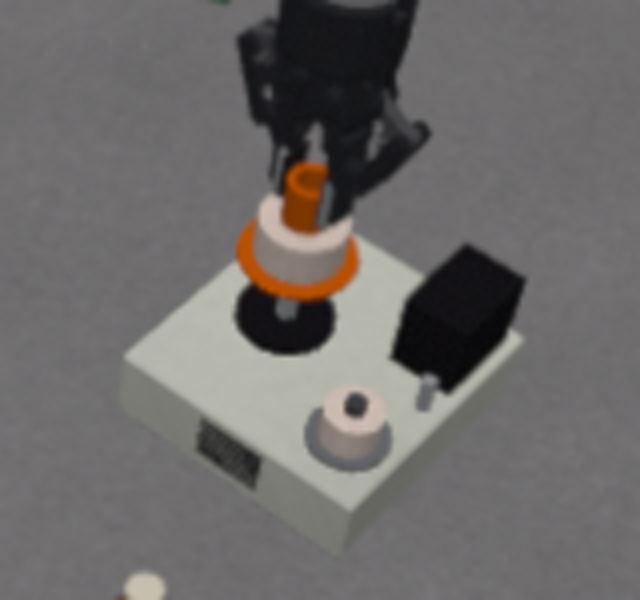

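The spindle has entered the bore: only its foot shows at (288,310), under the flange, and there is no lateral force. Continuing down.

```bash
python3 -m crank '[[28,0,0,7,0],[28,0,0,14,0],[28,0,0,21,0],[28,0,0,28,0],[28,0,0,35,0],[28,0,0,41,0],[28,0,0,46,0],[28,0,0,50,0],[28,0,0,50,0]]'
python3 -c "
from h import *
shift([[.5168,.2558,.1035]])"
```

```text
t: 19.08
eef_pos: [0.5168, 0.2568, 0.108]
tool_rot: [0.0, 0.995, -0.103, -0.0]
ft_force: [-0.6, 0.1, -2.6]
grip_width: 0.0303
t 19.07 pos [0.5168 0.2568 0.108 ] yaw -0.207 tilt [-4.e-04 -3.e-04 -1.e+00] w 0.0303 F [-0.6  0.1 -2.6]
   [0.5168 0.2558 0.1035] -> [0.2 1.  4.5] spin None
```

```bash
python3 -m crank '[[28,0,0,1.5,0],[28,0,0,3,0],[28,0,0,4,0],[28,0,0,4,0],[28,0,0,4,0]]'; python3 -m crank '[[28,0,0,1,0],[28,0,0,1.5,0],[28,0,0,1.5,0]]'
python3 -c "
from h import *
shift([])"
```

```text
t: 19.7
eef_pos: [0.517, 0.257, 0.1044]
tool_rot: [-0.0, 0.995, -0.103, 0.0]
ft_force: [0.8, -0.5, -2.1]
grip_width: 0.0302
t: 20.08
eef_pos: [0.5172, 0.257, 0.1036]
tool_rot: [-0.0, 0.995, -0.103, 0.0]
ft_force: [-1.9, -1.7, 5.2]
grip_width: 0.0305
t 20.07 pos [0.5172 0.257  0.1036] yaw -0.207 tilt [ 2.e-04  5.e-04 -1.e+00] w 0.0305 F [-1.9 -1.7  5.2]
```

Contact with the platter at TCP z 0.1036 (expected 0.1035), about +7 N. Releasing partway and rising straight up.

```bash
python3 -m crank '[[36,0,0,0,0],[45,0,0,0,0],[58,0,0,0,0],[58,0,0,0,0],[58,0,0,-15,0],[58,0,0,-40,0],[58,0,0,-80,0],[58,0,0,-120,0],[58,0,0,-120,0]]'
python3 - <<'E'
from h import *
shift([])
for n in('scene','top'):
    c=cam(n);np.save(n+'13.npy',c,allow_pickle=True)
    b=c['image'][40:190,320:480] if n=='scene' else c['image'][130:260,130:290]
    save(n+'13c',cv2.resize(b,None,fx=4,fy=4,interpolation=cv2.INTER_CUBIC))
E
```

```text
t: 21.2
eef_pos: [0.5193, 0.2576, 0.2275]
tool_rot: [-0.003, 0.995, -0.103, 0.003]
ft_force: [0.9, 0.5, -0.8]
grip_width: 0.058
t 21.2 pos [0.5193 0.2576 0.2275] yaw -0.2074 tilt [ 0.0063  0.0049 -1.    ] w 0.058 F [ 0.9  0.5 -0.8]
```

View pics/scene13c.png

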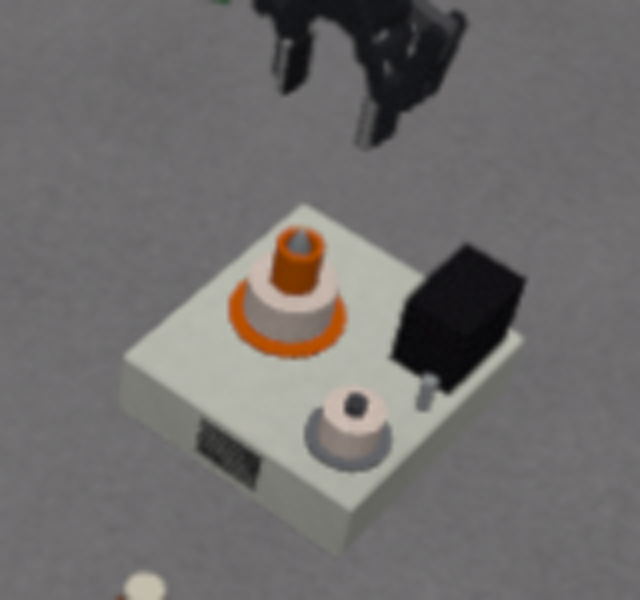

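View pics/top13c.png

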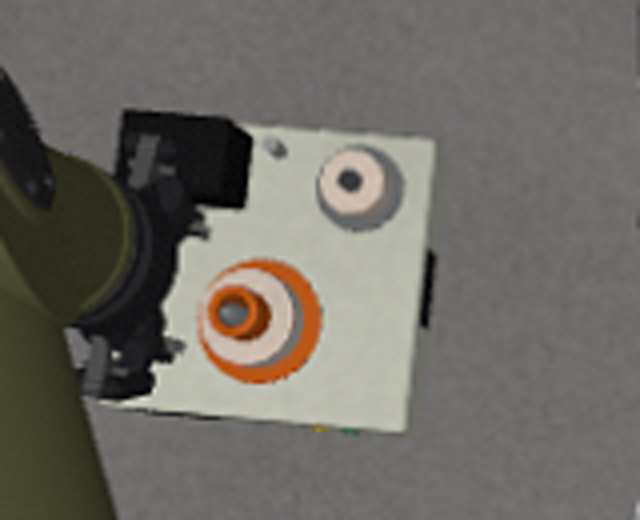

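The roll sits on the platter with the spindle tip showing in the collar (scene crop (300,240), top crop (235,313)), and the gripper is clear above. Checking the height and the bystanders.

```bash
python3 -m crank '[[58,0,0,0,0],[58,0,0,0,0],[58,0,0,0,0],[58,0,0,0,0]]' >/dev/null; python3 - <<'E'
from fl import *
c0=np.load('scene0.npy',allow_pickle=True).item(); t0=np.load('top0.npy',allow_pickle=True).item()
for n,c,b,ini in(('scene',cam('scene'),(370,412,90,135),c0),('top',cam('top'),(175,215,185,230),t0)):
    print(n,'flange xy (z.063)',circ(c,(.516,.257),.063,.0395,b))
    h=cv2.cvtColor(c['image'],cv2.COLOR_RGB2HSV); m=(h[...,0]>4)&(h[...,0]<20)&(h[...,1]>140)&(h[...,2]>90)
    u0,u1,v0,v1=b; P=np.array([at(c,u,v) for v in range(v0,v1) for u in range(u0,u1) if m[v,u]])
    z=P[:,2]; print('  flange z med',np.median(z[z<.085]),'rim z 95%',np.percentile(z,[90,95,98]).round(4))
    d=cv2.absdiff(c['image'],ini['image']).max(2)
    for lab,bb in ({'bottle':(340,370,180,220),'driver':(388,458,215,265),'beaker':(278,308,145,182)} if n=='scene' else {'bottle':(285,312,172,200),'driver':(282,300,86,155),'beaker':(286,314,245,273)}).items():
        print('  ',lab,'changed px',int((d[bb[2]:bb[3],bb[0]:bb[1]]>40).sum()))
shift([])
E
```

```text
scene flange xy (z.063) (array([0.517 , 0.2587]), 49, np.float64(0.0013))
  flange z med 0.06492779522576819 rim z 95% [0.1262 0.1274 0.1291]
   bottle changed px 0
   driver changed px 0
   beaker changed px 0
top flange xy (z.063) (array([0.5152, 0.2598]), 69, np.float64(0.001))
  flange z med 0.06593372124473451 rim z 95% [0.1276 0.129  0.131 ]
   bottle changed px 0
   driver changed px 0
   beaker changed px 0
t 21.9 pos [0.517  0.2569 0.2227] yaw -0.2071 tilt [-1.e-04 -2.e-04 -1.e+00] w 0.0578 F [-0.4  0.6 -0.5]
```

Flange top is at 0.065 m (expected 0.065) and the rim at about 0.127 m (expected 0.127), so the roll is fully down. Nothing else has moved. Handing in.

```bash
python3 -c "
from bench import *
print(close_job())"
```

```text
the job is handed in; nothing more can be done
None
```

The roll is on the sampler's spindle, collar up, released and fully down on the platter. I handed the job in at about 22 s of the 61 s; the hand-in gives no verdict.

**What I did:** I swung the hold-down bar up and back to about 1.7 rad and slid the roll about 67 mm out from under the lips. I then regripped it turned 90° to centre it, carried it over, and lowered it until it touched the platter at the expected height (about 7 N). After that I opened the gripper and rose straight up.

**Last checks:**
- **Seating:** the flange top measures 0.065 to 0.066 m and the collar rim about 0.127 to 0.129 m, against 0.065 and 0.127 m expected. The spindle tip shows inside the collar.
- **Other objects:** the bottle, beaker and screwdriver show no changed pixels in either view.
- **Gripper:** it stands clear above the roll, with no contact force.

**Disagreements:**
- **Cameras:** the two views differ from each other by 2 to 5 mm in absolute position, the top view being the biased one. I relied on the scene view, which matched the gripped roll's position.
- **Final centring:** the final flange fit is up to 3 mm from my spindle estimate, the most the bore's play allows and inside the 6 mm tolerance.
- **Grip width:** the fingers closed to 30.5 mm on the 32 mm collar. I did not explain this, but the grip held throughout.

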